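# Ready the bedroom star projector: uncap the lens, set and lock the focus ring

### The arm

A 6-joint arm with a two-finger parallel gripper is mounted at the origin on the work surface. World frame = base frame: x ahead of the robot, y to its left, z up, the work surface at z = 0. Lengths are in m, angles in degrees, forces in N, time in s.
With the tool pointing down it reaches from about 0.25 to 0.725 m from the base axis. Payload 9.7 kg.
Tool frame: the origin (TCP) lies at the very end of the fingers, on their centre line; the grasp point (between the pads) lies 19 mm behind it (bot.hold_point_z is the distance from the TCP to the grasp point, in m); z points along the fingers, y is the line along which they close (so a half turn about z gives the same grasp; the last joint's range is limited). The gripper opens to 85 mm and grips with 20 to 120 N. Pads are 22 mm wide; open, the fingers measure 114 mm over their backs; the gripper's body (76 mm by 85 mm) begins 54 mm behind the grasp point. The pads swing forward as they close: fully open they stand 13 mm farther back than shut.
Start: joints at [71.276, 4.979, 10.078, 95.1, 0, 90], TCP at [0.177, 0.521, 0.231] pointing down, gripper open.
Joint ranges: [-179.16, 179.16], [-48.56, 103.87], [-65.8, 70.77], [-126.05, 130.52], [-82.76, 87.17], [-180, 180]. Speed limits (degrees/s): [127.2, 127.2, 147.25, 180, 180, 180].

### API

Orientations are given as [roll, pitch, yaw] about the fixed x, y, z axes, in that order (R = Rz(yaw) Ry(pitch) Rx(roll)).
In Python, from workcell import bot gives the robot as it stands.
- The arm moves only by the tool play_rows, never from a script. Its argument "targets" is a list of rows, each an object with "grip": the closure in counts, from 0 (fully open) to 255 (shut); "linear": the shift along the world's x, y, z in cm, a list of three; "delta_rot": the turn, a rotation vector about the world's x, y, z in rad, a list of three. A call has 1 to 10 rows; each row is the pose to reach, as a shift and turn from the pose commanded when the call began; what a row does not reach only later rows make up. A row lasts 1/10 s, in which the tool goes at most 50 mm and 8.59 degrees, less where a joint would pass 70% of its speed; a pose out of reach is approached as far as the arm can. A call with a gripper value outside its range is refused whole. The fingers move at their own pace and stop on an object; "force" is the grip in N (left out, the last holds). Time passes only in rows, so rows that repeat a pose let the fingers close. It gives the time, the measured TCP pose, the force, the opening and the grip force at its end, in the units of the state.
- bot.get_obs(): the state, without advancing time (a new reading comes with each control period).
- bot.camera(name): name is "side" or "top" or "wrist"; returns a dict with "color" (420x560x3 uint8, red, green, blue), "range_z" (420x560 float32, m along the optical axis (not along the pixel's ray), 0 where there is no reading), "fov_y" (degrees; the focal length in pixels is half the picture's height over the tangent of half this angle, whatever the lens; pixels are square), "cx", "cy" (the principal point, pixels), "world_to_cam" (4x4, takes a point from world to camera coordinates). Camera axes: x right, y up, looking along -z (the intrinsics and any distortion apply to the point x, -y, -z); pixel columns grow to the right and rows downward; lengths in m; the calibration is good to about 2 mm. A picture is of the moment at which its call begins.
- bot.job_done(): hands the job in; it is judged then, once.
Trained networks look in a picture, given as the dict that the camera call returned (one of the last four; its "shot" number tells which), for a name from the list of things; names that differ only in an ending like _2 or _b are one class to them, and where a whole thing is asked for, a point or a joint stands for the part that bears it (a point fixed in the world has none). Each returns a list of dicts, best first, with "conf" (0 to 1); they miss things now and then, are a little off and sometimes report something else, mostly with a low value. They report only what shows in the picture. A call takes as long as a camera call. They do not tell look-alikes from the thing itself.
- bot.search_frame(picture, target): "box" ([left, top, right, bottom] in pixels, round what is visible of it).
- bot.trace(picture, target): "pixels" (420x560 bool, what is visible of it) and "box" ([left, top, right, bottom] in pixels, round what is visible of it).
- bot.pinpoint(picture, target): "pixel" ([column, row] in pixels: a listed point, or the origin of a listed thing).
The state is a dict: "time": time; "q": joint angles; "qd": joint speeds; "joint_efforts": joint torques, N m; "ee_pos": TCP position; "tcp_rot": TCP orientation; "wrist_force": force on the tool from outside, world axes, zero at the start; "torque": the same for the moment, N m; "opening": finger opening in m; "grasp_force": force on a finger pad.
Only numpy, scipy, OpenCV 4.12 (cv2) and the standard library are available. Lean on these libraries where they do the work, as an engineer would, in place of code of your own. Each camera call takes 0.05 s, during which the arm holds its last target. There are 200 camera calls.

### The job

Get the star projector on the bedside table ready for the night: take the dust cap off its tilted lens and set it down flat in the wooden trinket tray without dropping it, and turn the focus ring until its white line meets the white index line on the collar, then press the ring straight down the lens so that it locks fully home in its notch there. The projector is already aimed at the ceiling, so do not let it shift, twist or tip, and leave the other things on the table where they are.

Things in the scene. Friction and masses are not known exactly. Their poses are not given: they have to be found in the camera images.
- projector: Star projector, white and grey, 1.3 kg, loose on a rubber foot (160 dia, 24 high, cradle 124 dia to 46). Origin: centre of its underside; z up. White globe, 150 dia, fixed, its centre 92.5 above the origin. The lens axis leaves the globe's centre leaning 22 degrees from vertical towards the projector's +x: unit vector (0.375, 0, 0.927) in its frame. Lens parts are given along it.
- focus_ring (a joint): Angle of the focus ring about the lens axis, rad: 0 when its white line meets the index line, growing counter-clockwise seen from the lens front. Range -0.5 to 4.2 between hard stops; stays where left; even drag of 0.12 N m. Starts at 2.2 to 3.7, so it turns clockwise, further than most wrists can in one grasp.
- ring_center (a point): Point on the lens axis at mid-height of the black ribbed focus ring (58 dia, 24 high). Raised, the ring spans 90 to 114 from the globe's centre; pressed home, 86 to 110. Below it the black fixed collar (72 dia) spans 79 to 85, so fingertips need to be 4 or more off the collar to press the ring home; above is the lens barrel (40 dia).
- ring_line (a point): Middle of the white line down the side of the focus ring (6 wide; it runs on over the ring's top face). Turns with the ring, at 29 radius.
- index_line (a point): Outer end of the white index line (6 wide) on the top edge of the fixed collar, at 36 radius from the lens axis, on the projector's +y side.
- lens_front (a point): Centre of the front face of the lens barrel, on the lens axis, 132 from the globe's centre.
- cap: Dust cap of the lens: round black ribbed cup, 48 outer dia, 19 tall, 43 bore 15 deep, 25 g. It sits loosely on the 40 dia lens barrel, closed end outwards, and is drawn off along the lens axis by at least 15. Origin: centre of its open rim; its z points along the lens axis to its closed face, 19 away. On the lens its open rim stands 3 above the focus ring.
- tray: Rectangular open trinket tray of pale wood, 130 (its x) by 170 (its y), 22 high, walls and floor 6 thick, 0.6 kg, loose. Origin: centre of its underside.
- bottle: Closed water bottle, 64 dia, 205 high, standing; leave alone. Origin: centre of its underside.
- clock: White digital alarm clock, 45 (x) by 130 (y) by 61 high; leave alone. Origin: centre of its underside.
- jar: White cream jar, 60 dia, 48 high; leave alone. Origin: centre of its underside.
- glasses_case: Grey glasses case, 160 (x) by 62 (y) by 38 high; leave alone. Origin: centre of its underside.
- ring_lock (a joint): How far the focus ring is pressed down the lens axis towards the globe, m: 0 raised (as it starts), 0.004 home and locked. A tooth under the ring's white line rides on a rim on the collar; only at the index line, with 1.8 of play either side (0.07 rad), is there a notch for it to drop into. Pressing takes about 3 N; off the notch it stops dead within 1. It stays where left.
There are look-alikes about, which are no part of the job. Of the things like the cap, leave any that is blue or turquoise; of the rest the smaller one is meant.

How it is judged (in metres and radians):
At the end, for the whole second after the job is handed in: The ring's line is within 0.12 rad of the index line and the ring is pressed home in its notch (over 3 of its 4 mm); the cap lies flat and at rest, either way up, on the floor of the tray, which stands level; the projector stands upright and at rest, no more than 20 mm from its start (value of joint ring_lock above 0.003 m and value of joint focus_ring between -0.12 and 0.12 rad and x of cap in the frame of tray between -0.06 and 0.06 m and y of cap in the frame of tray between -0.08 and 0.08 m and z of cap in the frame of tray below 0.03 m and angle between the z axis of cap and the z axis of tray, either way round below 0.15 rad and angle between each of tray, projector's own z axis and vertical below 0.05 rad and linear speed of each of cap, projector below 0.02 m/s); the robot touches nothing.
It fails at once if the projector is shifted, twisted or tipped so that its index line moves more than 20 mm (distance of index_line from where it was at the start of the episode above 0.02 m).
It fails at once if the cap is dropped or thrown (moves free of the fingers faster than 0.9 m/s) (linear speed of cap above 0.9 m/s and contact force between the fingers and cap below 0.05 N).
It fails at once if a bystander (bottle, clock, jar or glasses case) is moved more than 30 mm (distance of any of bottle, clock, jar, glasses_case from where it was at the start of the episode above 0.03 m).
It also fails if it takes over 72 s, if anything falls off the work surface, if the arm or the gripper's body presses on something with over 40 N, if the wrist force passes 120 N, or if a joint passes its speed limit or range.

## Working session

There is one attempt and no reset: what is moved stays moved. The work goes in short steps, Python scripts to look and compute and a tool call to move; the robot and the scene stay as the last step left them, time stands still between calls to the robot, and variables do not carry over. Pictures are saved under pics/ and viewed, at most 13 in all, crops included, and the job is handed in when it is done.

Besides the shell and the picture viewer there is one more tool, called after ">>>" as name(argument=value, ...) on one line, values as JSON. play_rows: Moves the arm, as the interface text tells. Its arguments: {"type":"object","properties":{"targets":{"type":"array","items":{"type":"object","properties":{"grip":{"type":"number"},"linear":{"type":"array","items":{"type":"number"}},"delta_rot":{"type":"array","items":{"type":"number"}}}}},"force":{"type":"number"}},"required":["targets"]}

```bash
mkdir -p pics
cat > h.py <<'E'
import numpy as np, cv2
from workcell import bot
def f_of(p): return 210/np.tan(np.radians(p["fov_y"]/2))
def world(p,u,v,z=None):
    z=p["range_z"][int(round(v)),int(round(u))] if z is None else z
    f=f_of(p); c=np.array([(u-p["cx"])*z/f,-(v-p["cy"])*z/f,-z,1])
    return (np.linalg.inv(p["world_to_cam"])@c)[:3]
def pix(p,X):
    c=p["world_to_cam"]@np.append(X,1); f=f_of(p)
    return np.array([p["cx"]+f*c[0]/-c[2],p["cy"]-f*c[1]/-c[2]])
def cloud(p):
    f=f_of(p); v,u=np.mgrid[0:420,0:560]; z=p["range_z"]
    c=np.stack([(u-p["cx"])*z/f,-(v-p["cy"])*z/f,-z,np.ones_like(z)],-1)
    return (c@np.linalg.inv(p["world_to_cam"]).T)[...,:3]
def save(p,n,crop=None,k=1):
    im=p["color"][...,::-1]
    if crop: l,t,r,b=crop; im=im[t:b,l:r]
    cv2.imwrite("pics/"+n,cv2.resize(np.ascontiguousarray(im),None,fx=k,fy=k,interpolation=cv2.INTER_CUBIC))
E
python3 - <<'E'
from h import *
print({k:v for k,v in bot.get_obs().items()})
ims=[]
for n in ("side","top"):
    p=bot.camera(n); ims.append(p); print(n,[k for k in p], p["fov_y"],np.round(np.linalg.inv(p["world_to_cam"])[:3],3).tolist())
    save(p,n+"0.png",k=1.4)
    for t in ("projector","cap","tray","focus_ring","bottle","clock","jar","glasses_case"):
        print(t,[(np.round(d["box"]).tolist(),round(d["conf"],2)) for d in bot.search_frame(p,t)[:4]])
    for t in ("ring_center","ring_line","index_line","lens_front","projector","cap","tray"):
        print(t,[(np.round(d["pixel"],1).tolist(),round(d["conf"],2),np.round(world(p,*d["pixel"]),3).tolist()) for d in bot.pinpoint(p,t)[:3]])
E
```

```text
{'time': 0.0, 'q': array([7.12746847e+01, 5.01277942e+00, 1.00353066e+01, 9.51002401e+01,
       2.44311957e-04, 8.99992033e+01]), 'qd': array([-0.01682688, -0.11082733, -0.06754496,  0.07167857,  0.0266661 ,
       -0.00810636]), 'joint_efforts': array([-1.08059505e-04, -5.20390105e+01,  4.64801073e+01,  1.64997380e-02,
        2.23802527e-05,  6.91977931e-06]), 'ee_pos': array([0.17649319, 0.52067283, 0.2305746 ]), 'tcp_rot': array([-1.79922287e+02, -2.45392284e-04,  1.61275481e+02]), 'wrist_force': array([-0.02189499, -0.09233141,  0.38209066]), 'torque': array([-0.00030024, -0.02232858,  0.00806568]), 'grasp_force': 0.0, 'opening': 0.08537508361183002}
side ['color', 'range_z', 'fov_y', 'cx', 'cy', 'world_to_cam', 'shot'] 50.31295419922357 [[0.911, 0.319, -0.262, 0.142], [-0.413, 0.695, -0.589, -0.865], [-0.006, 0.645, 0.764, 1.282]]
projector [([226.0, 181.0, 272.0, 235.0], 0.58), ([256.0, 262.0, 305.0, 315.0], 0.2)]
cap [([278.0, 185.0, 303.0, 202.0], 0.54), ([250.0, 181.0, 269.0, 191.0], 0.51), ([203.0, 228.0, 215.0, 246.0], 0.48), ([265.0, 165.0, 288.0, 183.0], 0.47)]
tray []
[... 1529 characters left out ...]
63.0, 246.0], 0.46)]
glasses_case [([427.0, 195.0, 463.0, 248.0], 0.86)]
ring_center [([246.2, 216.3], 0.74, [0.515, 0.11, 0.223])]
ring_line [([255.9, 225.8], 0.62, [0.495, 0.087, 0.202])]
index_line [([242.2, 207.5], 0.58, [0.542, 0.124, 0.195])]
lens_front [([251.0, 212.7], 0.88, [0.523, 0.099, 0.225])]
projector [([242.6, 235.4], 0.69, [0.476, 0.122, 0.17]), ([138.7, 295.8], 0.41, [0.322, 0.398, 0.088])]
cap [([224.8, 174.8], 0.86, [0.682, 0.2, 0.006]), ([184.9, 169.6], 0.86, [0.695, 0.319, 0.007]), ([244.2, 207.3], 0.65, [0.542, 0.118, 0.2])]
tray [([244.1, 206.4], 0.71, [0.561, 0.127, 0.121]), ([353.7, 243.9], 0.63, [0.482, -0.18, 0.013]), ([288.6, 157.9], 0.55, [0.722, 0.011, 0.055])]
```

View pics/top0.png

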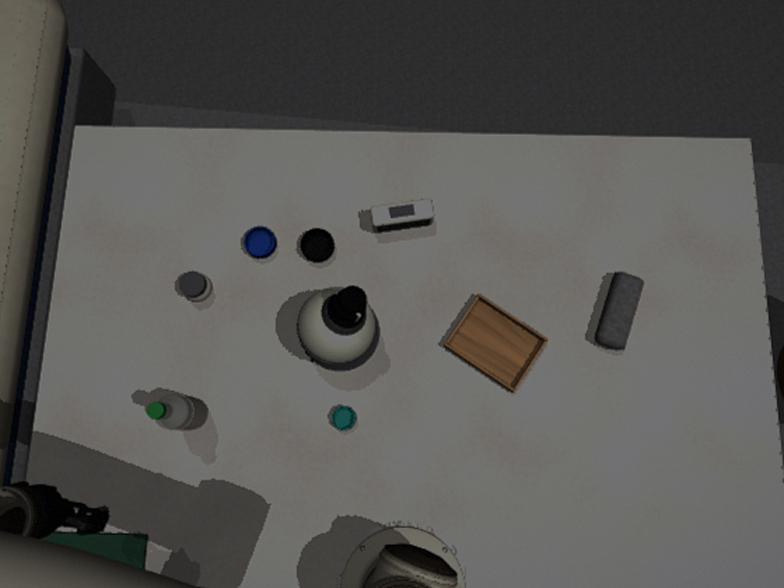

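View pics/side0.png

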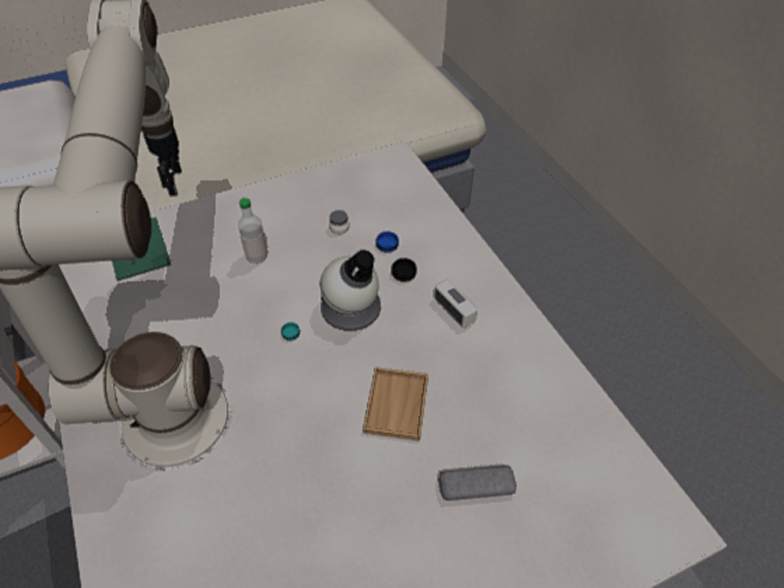

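The cap-like things in the top picture are the black cap on the lens (250,208), a large black lid on the table (226,174), a blue lid (185,172) and a turquoise cap (245,298). The smaller black one is the cap on the lens. Next I'll fit the globe and the lens axis.

```bash
cat >> h.py <<'E'
from scipy.optimize import least_squares
def globe(names=("top","side"),G0=(0.48,0.085,0.0925)):
    out=[];dark=[]
    for n in names:
        p=bot.camera(n); C=cloud(p); col=p["color"].astype(int)
        r=np.linalg.norm(C-np.array(G0),axis=-1)
        m=(abs(r-.075)<.025)&(C[...,2]>.07)&(col.min(-1)>75)
        P=C[m]
        s=least_squares(lambda x:np.linalg.norm(P-x,axis=1)-.075,G0,loss="soft_l1",f_scale=.002)
        print(n,"globe",np.round(s.x,4),len(P),"rms",np.sqrt(np.mean(s.fun**2)).round(4))
        out.append(s.x)
        d=np.linalg.norm(C-s.x,axis=-1); D=C[(d>.088)&(d<.15)&(C[...,2]>.15)&(col.max(-1)<90)]
        dark.append(D)
    return out,dark
def axis_of(az): return np.array([np.sin(np.radians(22))*np.cos(az),np.sin(np.radians(22))*np.sin(az),np.cos(np.radians(22))])
E
python3 - <<'E'
from h import *
o,d=globe()
for G,D in zip(o,d):
    def res(x):
        a=axis_of(x[0]); q=D-G; h=q@a; r=np.linalg.norm(q-np.outer(h,a),axis=1)
        # surfaces: cap side r24 h117-136, top h136, ring r29 h90-114, ring top 114
        c=np.minimum.reduce([np.hypot(r-24,0*h) if 0 else abs(r-.024)+np.maximum(0,abs(h-.1265)-.0095),abs(h-.136)+np.maximum(0,r-.024),abs(r-.029)+np.maximum(0,abs(h-.102)-.012),abs(h-.114)+np.maximum(0,r-.029)])
        return c
    for a0 in (-.8,-.4,0,.4):
        s=least_squares(res,[a0],loss="soft_l1",f_scale=.002); print(len(D),np.degrees(s.x).round(1),s.cost)
p=bot.camera("top"); save(p,"crop1.png",(205,195,285,275),7)
E
```

```text
top globe [0.4961 0.1368 0.092 ] 507 rms 0.0018
side globe [0.4969 0.1374 0.0913] 488 rms 0.0035
667 [-56.4] 0.0030001171755194207
667 [-56.4] 0.0030001171755194207
667 [-56.4] 0.0030001171755194207
667 [-56.4] 0.0030001171755194207
365 [-59.3] 0.001869295478707952
365 [-59.3] 0.001869295478707952
365 [-59.3] 0.0018692954787079502
365 [-59.3] 0.001869295478707952
```

View pics/crop1.png

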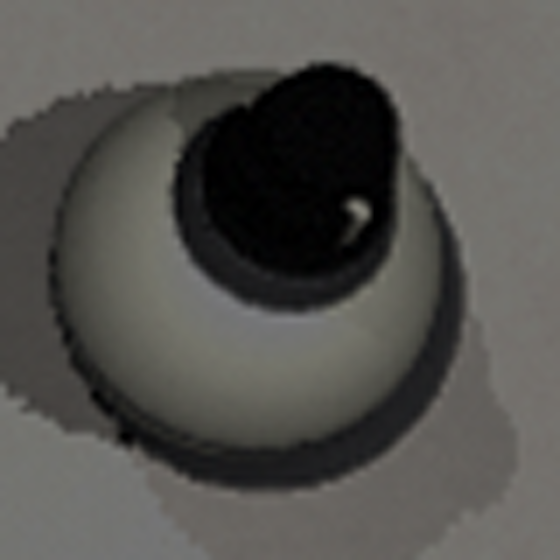

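The crop confirms the cap: a small black cup on the lens. The ring's white line is at about (256,225), so the ring is at roughly 3.0 rad. The lens axis azimuth is about -57°. Now I'll move in above the lens.

>>> play_rows(targets=[{"grip": 0, "linear": [0, 0, 5]}, {"grip": 0, "linear": [0, 0, 10]}, {"grip": 0, "linear": [1, -1, 14]}, {"grip": 0, "linear": [4, -5, 15]}, {"grip": 0, "linear": [7, -9, 15]}, {"grip": 0, "linear": [10, -13, 15]}, {"grip": 0, "linear": [13, -17, 15]}, {"grip": 0, "linear": [16, -20, 15]}, {"grip": 0, "linear": [19, -24, 15]}, {"grip": 0, "linear": [22, -28, 15]}])

```text
validation failed for argument at $.ta...
```

>>> play_rows(targets=[{"grip": 0, "linear": [3, -4, 0], "delta_rot": [0.08, 0.05, 0]}, {"grip": 0, "linear": [6, -8, -1], "delta_rot": [0.16, 0.1, 0]}, {"grip": 0, "linear": [9, -12, -2], "delta_rot": [0.24, 0.16, 0]}, {"grip": 0, "linear": [12, -16, -3], "delta_rot": [0.322, 0.209, 0]}, {"grip": 0, "linear": [15.3, -18.6, -3.5], "delta_rot": [0.322, 0.209, 0]}, {"grip": 0, "linear": [15.3, -18.6, -3.5], "delta_rot": [0.322, 0.209, 0]}, {"grip": 0, "linear": [15.3, -18.6, -3.5], "delta_rot": [0.322, 0.209, 0]}])

```text
time: 2.45
ee_pos: [0.3306, 0.3339, 0.1961]
tcp_rot: [166.0, -17.1, 163.2]
wrist_force: [1.2, -0.6, -0.0]
opening: 0.0857
grasp_force: 0.0
```

Run:
```python
from h import *
s=bot.get_obs(); print(s["time"],s["q"].round(1),s["ee_pos"].round(4),s["tcp_rot"].round(2))
p=bot.camera("wrist"); save(p,"w1.png",k=1.4)
print(np.round(np.linalg.inv(p["world_to_cam"])[:3],3).tolist())
for t in ("ring_center","ring_line","index_line","lens_front","cap"):
    print(t,[(np.round(d["pixel"],1).tolist(),round(d["conf"],2),np.round(world(p,*d["pixel"]),4).tolist()) for d in bot.pinpoint(p,t)[:3]])
G=np.array([.4965,.137,.0925])
for az in (-52,-57,-62): print(az,pix(p,G+.136*axis_of(np.radians(az))))
```

```text
2.45 [32.2 -8.2 -9.  89.5 22.  51. ] [0.3306 0.3339 0.1961] [165.98 -17.12 163.18]
[[0.349, -0.933, -0.087, 0.288], [0.908, 0.359, -0.215, 0.31], [0.232, -0.004, 0.973, 0.351]]
ring_center []
ring_line []
index_line []
lens_front []
cap [([31.0, 307.6], 0.87, [0.3248, 0.1168, 0.004])]
-52 [-130.61057852 1068.8175407 ]
-57 [-144.49449972 1068.9862206 ]
-62 [-157.74720041 1067.80158918]
```

View pics/w1.png

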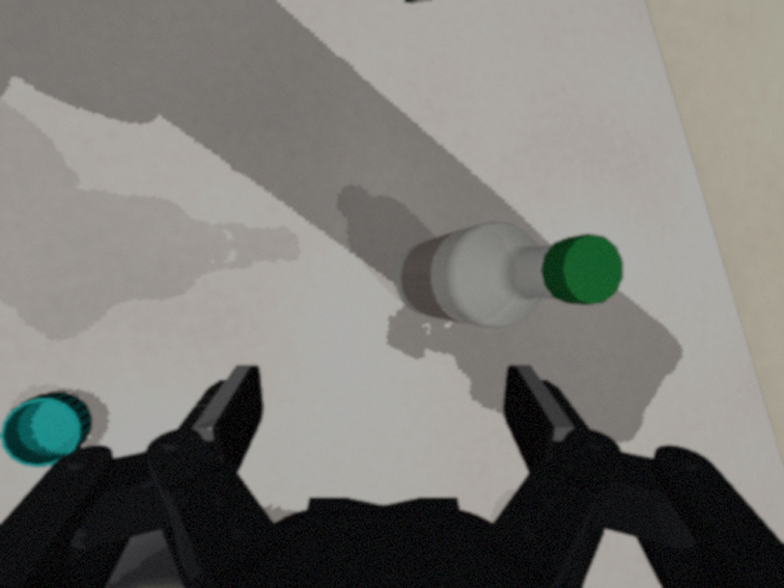

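The first call was refused because every row needs delta_rot. The second stopped well clear of the bottle. Continuing.

>>> play_rows(targets=[{"grip": 0, "linear": [1, -2, 4], "delta_rot": [0, 0, 0]}, {"grip": 0, "linear": [3, -4, 8], "delta_rot": [0, 0, 0]}, {"grip": 0, "linear": [6, -8, 11], "delta_rot": [0, 0, 0]}, {"grip": 0, "linear": [9, -12, 13.7], "delta_rot": [0, 0, 0]}, {"grip": 0, "linear": [12, -16, 13.7], "delta_rot": [0, 0, 0]}, {"grip": 0, "linear": [15, -20, 13.7], "delta_rot": [0, 0, 0]}, {"grip": 0, "linear": [18, -24, 13.7], "delta_rot": [0, 0, 0]}, {"grip": 0, "linear": [21.9, -27.9, 13.7], "delta_rot": [0, 0, 0]}, {"grip": 0, "linear": [21.9, -27.9, 13.7], "delta_rot": [0, 0, 0]}])

```text
time: 3.65
ee_pos: [0.5507, 0.0537, 0.3315]
tcp_rot: [166.0, -17.2, 163.3]
wrist_force: [-0.1, 0.9, 0.4]
opening: 0.0853
grasp_force: 0.0
```

```bash
cat >> h.py <<'E'
from scipy.spatial.transform import Rotation as Rn
def togo(pos,R):
    s=bot.get_obs(); R0=Rn.from_euler("xyz",s["tcp_rot"],degrees=True)
    print("t",round(s["time"],2),"q",s["q"].round(1),"pos",s["ee_pos"].round(4),"F",s["wrist_force"].round(1),"open",round(s["opening"],4),"gf",round(s["grasp_force"],1))
    rv=(Rn.from_matrix(R)*R0.inv()).as_rotvec()
    print("linear cm",((np.array(pos)-s["ee_pos"])*100).round(2),"rot",rv.round(3),"deg",np.degrees(np.linalg.norm(rv)).round(1))
def toolR(z,y):  # y hint
    z=z/np.linalg.norm(z); y=y-z*(y@z); y/=np.linalg.norm(y); return np.stack([np.cross(y,z),y,z],1)
def curR(): return Rn.from_euler("xyz",bot.get_obs()["tcp_rot"],degrees=True).as_matrix()
E
python3 - <<'E'
from h import *
G=np.array([.4965,.137,.0925]); a=axis_of(np.radians(-57))
togo(G+.26*a,toolR(-a,curR()[:,1]))
p=bot.camera("wrist"); save(p,"w2.png",k=1.4)
c=np.linalg.inv(p["world_to_cam"])[:3]; print(c.round(3).tolist(), (curR().T@(c[:,3]-bot.get_obs()["ee_pos"])).round(4))
for t in ("ring_center","ring_line","index_line","lens_front","cap"):
    print(t,[(np.round(d["pixel"],1).tolist(),round(d["conf"],2),np.round(world(p,*d["pixel"]),4).tolist()) for d in bot.pinpoint(p,t)[:3]])
for t in ("cap","focus_ring"): print([(np.round(d["box"]),d["conf"]) for d in bot.search_frame(p,t)])
for az in (-52,-57,-62): print(az,pix(p,G+.136*axis_of(np.radians(az))))
E
```

```text
t 3.65 q [ -3.4  22.2  39.3 120.6  17.5  13.3] pos [0.5507 0.0537 0.3315] F [-0.1  0.9  0.4] open 0.0853 gf 0.0
linear cm [-0.12  0.16  0.21] rot [ 0.    -0.001 -0.   ] deg 0.1
[[0.347, -0.934, -0.085, 0.509], [0.909, 0.357, -0.215, 0.029], [0.231, -0.003, 0.973, 0.486]] [ 0.0786 -0.0007 -0.1428]
ring_center []
ring_line [([255.9, 171.8], 0.58, [0.4968, 0.088, 0.2001])]
index_line [([303.3, 202.6], 0.93, [0.5483, 0.1405, 0.1451])]
lens_front []
cap [([333.2, 264.2], 0.91, [0.6836, 0.1987, 0.0064]), ([215.5, 68.6], 0.88, [0.314, 0.1254, 0.0031]), ([395.3, 240.5], 0.81, [0.6926, 0.3275, 0.005])]
[(array([199.,  54., 233.,  92.]), 0.94), (array([312., 242., 352., 286.]), 0.72), (array([253., 171., 304., 220.]), 0.66), (array([373., 224., 410., 257.]), 0.57)]
[(array([246., 161., 307., 196.]), 0.8)]
-52 [280.04375219 198.16750513]
-57 [276.16231021 195.48038591]
-62 [272.49840689 192.438245  ]
```

View pics/w2.png

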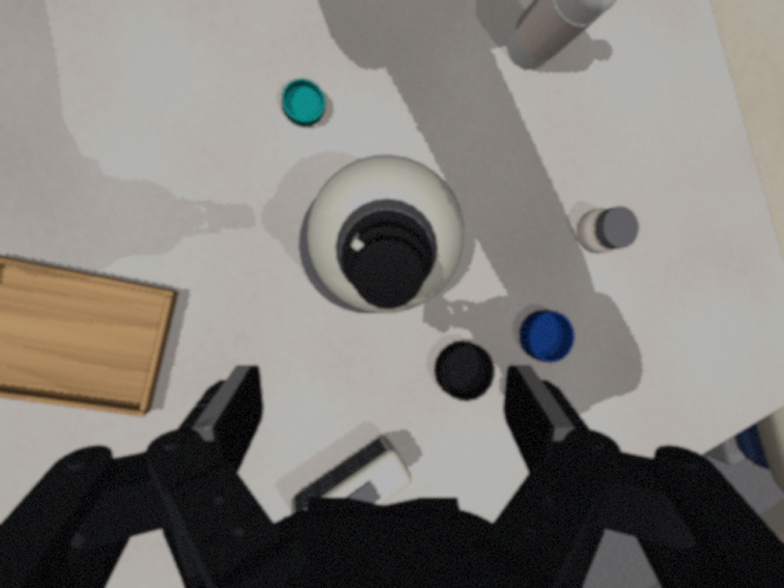

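The wrist view shows the cap face centred near (277,195), where the model predicts it, and the ring line at (256,172). I'll do one refinement from this close depth.

```bash
cat >> h.py <<'E'
def lensfit(p,G0,capon=True):
    C=cloud(p); col=p["color"].astype(int); r0=np.linalg.norm(C-G0,axis=-1)
    W=C[(abs(r0-.075)<.012)&(C[...,2]>.07)&(col.min(-1)>75)]; D=C[(r0>.1)&(r0<.15)&(C[...,2]>.17)&(col.max(-1)<110)]
    def res(x):
        G=x[:3]; a=axis_of(x[3]); q=D-G; h=q@a; r=np.linalg.norm(q-np.outer(h,a),axis=1)
        t=(.024,.1265,.0095,.136) if capon else (.020,.12,.012,.132)
        c=np.minimum.reduce([abs(r-t[0])+np.maximum(0,abs(h-t[1])-t[2]),abs(h-t[3])+np.maximum(0,r-t[0]),abs(r-.029)+np.maximum(0,abs(h-.102)-.012),abs(h-.114)+np.maximum(0,r-.029)])
        return np.r_[np.linalg.norm(W-G,axis=1)-.075,c,(x[2]-.0925)*50]
    s=least_squares(res,[*G0,np.radians(-57)],loss="soft_l1",f_scale=.0015)
    print("fit",s.x[:3].round(4),np.degrees(s.x[3]).round(2),len(W),len(D),s.cost); return s.x[:3],s.x[3]
def ring_angle(p,G,az,px,h=.102,r=.029):
    # angle whose model point on ring projects nearest
    a=axis_of(az); y=np.array([-np.sin(az),np.cos(az),0]); x=np.cross(y,a)
    th=np.linspace(-.6,4.3,2000); best=min((np.linalg.norm(pix(p,G+h*a+r*(np.cos(t)*y-np.sin(t)*x))-px),t) for t in th); return best
E
python3 - <<'E'
from h import *
p=bot.camera("wrist"); G,az=lensfit(p,np.array([.4965,.137,.0925]))
hsv=cv2.cvtColor(p["color"],cv2.COLOR_RGB2HSV)
for r,h in((.029,.114),(.029,.102),(.0265,.114)): print(ring_angle(p,G,az,np.array([255.9,172.5]),h,r))
a=axis_of(az)
togo(G+.155*a,toolR(-a,curR()[:,1])); togo(G+.1185*a,toolR(-a,curR()[:,1]))
E
```

```text
fit [0.497  0.1367 0.0917] -56.02 5730 2767 0.00224918424551194
(np.float64(0.8984414780084524), np.float64(2.888094047023511))
(np.float64(2.3272039520470313), np.float64(2.966533266633316))
(np.float64(1.651205255540343), np.float64(2.8905452726363174))
t 4.1 q [ -3.1  21.7  39.  120.6  17.6  13.5] pos [0.5479 0.0569 0.3341] F [0.1 0.9 0.2] open 0.0854 gf 0.0
linear cm [-1.84  3.17 -9.86] rot [-0.003  0.006  0.003] deg 0.4
t 4.1 q [ -3.1  21.7  39.  120.6  17.6  13.5] pos [0.5479 0.0569 0.3341] F [0.1 0.9 0.2] open 0.0854 gf 0.0
linear cm [ -2.6    4.3  -13.25] rot [-0.003  0.006  0.003] deg 0.4
```

>>> play_rows(force=30, targets=[{"grip": 0, "linear": [-0.9, 1.3, -4], "delta_rot": [0, 0, 0]}, {"grip": 0, "linear": [-1.6, 2.6, -8], "delta_rot": [0, 0, 0]}, {"grip": 0, "linear": [-2.1, 3.5, -10.7], "delta_rot": [0, 0, 0]}, {"grip": 0, "linear": [-2.4, 4.0, -12.3], "delta_rot": [0, 0, 0]}, {"grip": 0, "linear": [-2.63, 4.35, -13.4], "delta_rot": [0, 0, 0]}, {"grip": 0, "linear": [-2.63, 4.35, -13.4], "delta_rot": [0, 0, 0]}, {"grip": 80, "linear": [-2.63, 4.35, -13.4], "delta_rot": [0, 0, 0]}, {"grip": 255, "linear": [-2.63, 4.35, -13.4], "delta_rot": [0, 0, 0]}, {"grip": 255, "linear": [-2.63, 4.35, -13.4], "delta_rot": [0, 0, 0]}, {"grip": 255, "linear": [-2.63, 4.35, -13.4], "delta_rot": [0, 0, 0]}])

```text
time: 5.1
ee_pos: [0.523, 0.0998, 0.2004]
tcp_rot: [165.8, -17.0, 163.4]
wrist_force: [2.7, 4.3, 6.4]
opening: 0.0474
grasp_force: 31.4
```

>>> play_rows(targets=[{"grip": 255, "linear": [0, 0, 0], "delta_rot": [0, 0, 0]}, {"grip": 255, "linear": [0, 0, 0], "delta_rot": [0, 0, 0]}])

```text
time: 5.3
ee_pos: [0.523, 0.0998, 0.2004]
tcp_rot: [165.8, -17.0, 163.4]
wrist_force: [3.0, 3.5, 5.6]
opening: 0.0475
grasp_force: 31.4
```

>>> play_rows(targets=[{"grip": 255, "linear": [0.1, -0.16, 0.46], "delta_rot": [0, 0, 0]}, {"grip": 255, "linear": [0.3, -0.47, 1.4], "delta_rot": [0, 0, 0]}, {"grip": 255, "linear": [0.52, -0.78, 2.3], "delta_rot": [0, 0, 0]}, {"grip": 255, "linear": [0.84, -1.24, 3.7], "delta_rot": [0, 0, 0]}, {"grip": 255, "linear": [1.25, -1.87, 5.56], "delta_rot": [0, 0, 0]}, {"grip": 255, "linear": [1.25, -2, 8], "delta_rot": [0, 0, 0]}])

```text
time: 5.9
ee_pos: [0.5348, 0.0782, 0.2797]
tcp_rot: [166.0, -17.2, 163.3]
wrist_force: [0.2, 0.1, -0.4]
opening: 0.0475
grasp_force: 31.4
```

Run:
```python
from h import *
R=curR()
p=bot.camera("top"); t=bot.camera("side")
C=cloud(p); col=p["color"].astype(int)
for q,n in((p,"top"),(t,"side")):
    for d in bot.trace(q,"tray")[:2]: print(n,d["box"],d["conf"],d["pixels"].sum())
# tray by colour
hs=cv2.cvtColor(p["color"],cv2.COLOR_RGB2HSV); m=(hs[...,1]>80)&(hs[...,0]>5)&(hs[...,0]<25)&(C[...,2]<.04)&(C[...,2]>-.01)&(C[...,1]<0)&(C[...,1]>-.35)&(C[...,0]>.3)
P=C[m][:,:2].astype(np.float32); print(len(P),cv2.minAreaRect(P)); print(np.percentile(C[m][:,2],[5,50,95]))
G=np.array([.497,.1367,.0917]); lensfit(p,G,False)
d=[(np.round(d["box"]),round(d["conf"],2)) for d in bot.search_frame(p,"cap")]; print(d)
togo([0.48,-.18,.1],toolR(np.array([0,0,-1.]),R[:,1]))
```

```text
top [336.1, 208.3, 389.7, 283.4] 0.75 2422
top [131.0, 194.9, 149.3, 216.1] 0.24 387
2320 ((0.48045647144317627, -0.17899419367313385), (0.1694478839635849, 0.13108208775520325), 56.99589538574219)
[0.00200542 0.00692287 0.02293491]
fit [0.4973 0.136  0.0926] -57.43 930 377 0.0013041097303512063
[(array([177., 161., 198., 184.]), 0.84), (array([213., 164., 240., 186.]), 0.63), (array([250., 194., 261., 217.]), 0.6), (array([236., 288., 255., 307.]), 0.52)]
t 6.15 q [ -1.   16.5  26.  112.2  18.1  15.7] pos [0.5349 0.079  0.279 ] F [-0.2  0.   0.2] open 0.0468 gf 31.3
linear cm [ -5.49 -25.9  -17.9 ] rot [-0.325 -0.203 -0.037] deg 22.1
```

The cap is off and held, the projector has not moved, and the tray centre is (0.480,-0.179). Carrying the cap there.

>>> play_rows(targets=[{"grip": 255, "linear": [-1, -4, 0], "delta_rot": [0, 0, 0]}, {"grip": 255, "linear": [-2, -8, 0], "delta_rot": [-0.08, -0.05, -0.01]}, {"grip": 255, "linear": [-3, -12.5, -2], "delta_rot": [-0.16, -0.1, -0.02]}, {"grip": 255, "linear": [-4, -17, -4], "delta_rot": [-0.24, -0.15, -0.03]}, {"grip": 255, "linear": [-5, -21, -6.5], "delta_rot": [-0.325, -0.203, -0.037]}, {"grip": 255, "linear": [-5.5, -24, -10], "delta_rot": [-0.325, -0.203, -0.037]}, {"grip": 255, "linear": [-5.5, -25.8, -14.5], "delta_rot": [-0.325, -0.203, -0.037]}, {"grip": 255, "linear": [-5.5, -25.8, -18.5], "delta_rot": [-0.325, -0.203, -0.037]}, {"grip": 255, "linear": [-5.5, -25.8, -22], "delta_rot": [-0.325, -0.203, -0.037]}, {"grip": 255, "linear": [-5.5, -25.8, -22], "delta_rot": [-0.325, -0.203, -0.037]}])

```text
time: 7.15
ee_pos: [0.4761, -0.1776, 0.0538]
tcp_rot: [180.0, -0.5, 159.1]
wrist_force: [-1.1, -0.1, -1.2]
opening: 0.0475
grasp_force: 31.4
```

Run:
```python
from h import *
togo([.48,-.179,.011],toolR(np.array([0,0,-1.]),curR()[:,1]))
p=bot.camera("side"); save(p,"s2.png",(240,240,340,340),5)
```

```text
t 7.15 q [-20.5   0.2 -14.6  75.8   0.    0.4] pos [ 0.4761 -0.1776  0.0538] F [-1.1 -0.1 -1.2] open 0.0475 gf 31.4
linear cm [ 0.39 -0.14 -4.28] rot [-0.004 -0.009 -0.   ] deg 0.6
```

View pics/s2.png

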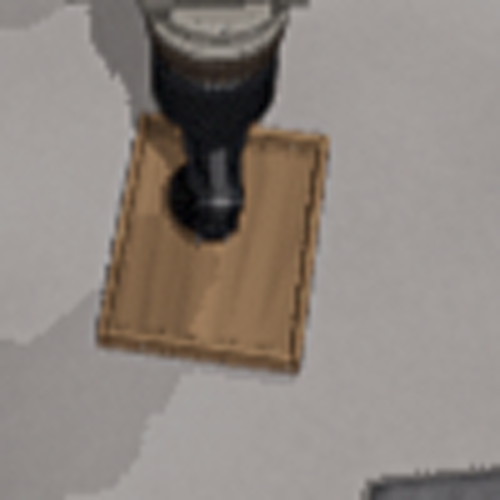

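The cap is held level over the tray. Lowering it gently.

>>> play_rows(targets=[{"grip": 255, "linear": [0, 0, -1.5], "delta_rot": [0, 0, 0]}, {"grip": 255, "linear": [0, 0, -3], "delta_rot": [0, 0, 0]}, {"grip": 255, "linear": [0, 0, -4], "delta_rot": [0, 0, 0]}, {"grip": 255, "linear": [0, 0, -4.3], "delta_rot": [0, 0, 0]}, {"grip": 255, "linear": [0, 0, -4.3], "delta_rot": [0, 0, 0]}])

```text
time: 7.7
ee_pos: [0.4796, -0.1785, 0.0159]
tcp_rot: [180.0, -0.1, 159.1]
wrist_force: [-0.3, 0.6, -0.3]
opening: 0.047
grasp_force: 31.4
```

>>> play_rows(targets=[{"grip": 255, "linear": [0, 0, -0.4], "delta_rot": [0, 0, 0]}, {"grip": 255, "linear": [0, 0, -0.65], "delta_rot": [0, 0, 0]}, {"grip": 255, "linear": [0, 0, -0.75], "delta_rot": [0, 0, 0]}, {"grip": 255, "linear": [0, 0, -0.75], "delta_rot": [0, 0, 0]}])

```text
time: 8.1
ee_pos: [0.4797, -0.1786, 0.0088]
tcp_rot: [180.0, -0.0, 159.1]
wrist_force: [-0.6, 0.2, -0.6]
opening: 0.047
grasp_force: 31.4
```

>>> play_rows(targets=[{"grip": 255, "linear": [0, 0, -0.08], "delta_rot": [0, 0, 0]}, {"grip": 255, "linear": [0, 0, -0.15], "delta_rot": [0, 0, 0]}, {"grip": 255, "linear": [0, 0, -0.15], "delta_rot": [0, 0, 0]}])

```text
time: 8.4
ee_pos: [0.4797, -0.1786, 0.0073]
tcp_rot: [180.0, -0.0, 159.1]
wrist_force: [-0.5, 0.6, 0.7]
opening: 0.0476
grasp_force: 31.4
```

>>> play_rows(targets=[{"grip": 90, "linear": [0, 0, 0], "delta_rot": [0, 0, 0]}, {"grip": 60, "linear": [0, 0, 0], "delta_rot": [0, 0, 0]}, {"grip": 30, "linear": [0, 0, 0], "delta_rot": [0, 0, 0]}, {"grip": 0, "linear": [0, 0, 0.3], "delta_rot": [0, 0, 0]}, {"grip": 0, "linear": [0, 0, 2], "delta_rot": [0, 0, 0]}, {"grip": 0, "linear": [0, 0, 6], "delta_rot": [0, 0, 0]}, {"grip": 0, "linear": [0, 0, 11], "delta_rot": [0, 0, 0]}, {"grip": 0, "linear": [0, 0, 16], "delta_rot": [0, 0, 0]}, {"grip": 0, "linear": [0, 0, 20], "delta_rot": [0, 0, 0]}])

```text
time: 9.3
ee_pos: [0.4798, -0.1786, 0.2107]
tcp_rot: [180.0, 0.1, 159.1]
wrist_force: [0.8, 0.3, -1.6]
opening: 0.0854
grasp_force: 0.0
```

Run:
```python
from h import *
p=bot.camera("wrist"); s=bot.camera("top"); save(p,"w3.png",k=1.0)
C=cloud(s); m=(np.linalg.norm(C[...,:2]-[.48,-.179],axis=-1)<.045)&(C[...,2]>.014)&(C[...,2]<.06)&(s["color"].max(-1)<70)
print(m.sum(), C[m].mean(0).round(4), C[m].std(0).round(4))
G,az=lensfit(s,np.array([.497,.1365,.0925]),False)
a=axis_of(az); R=curR()
# ring pregrasp, candidate q6 about -85: rotate tool about its z by -80deg from present
R1=Rn.from_rotvec(-np.radians(85)*np.array([0,0,-1])).as_matrix()@R   # dq6 = -85 if +q6 = +tool z
togo(G+.24*a,toolR(-a,R1[:,1]))
togo(G+.24*a,toolR(-a,R[:,1]))
```

```text
106 [ 0.4812 -0.1668  0.0253] [0.0111 0.0077 0.0036]
fit [0.4978 0.1363 0.0927] -58.39 127 458 0.0005962153660832933
t 9.4 q [-20.4  -0.8   2.1  92.5   0.    0.4] pos [ 0.4815 -0.1792  0.2137] F [-0.5  0.2  0.9] open 0.0853 gf 0.0
linear cm [ 6.34 23.9  10.15] rot [ 0.409 -0.079  1.5  ] deg 89.2
t 9.4 q [-20.4  -0.8   2.1  92.5   0.    0.4] pos [ 0.4815 -0.1792  0.2137] F [-0.5  0.2  0.9] open 0.0853 gf 0.0
linear cm [ 6.34 23.9  10.15] rot [ 0.326  0.215 -0.034] deg 22.5
```

View pics/w3.png

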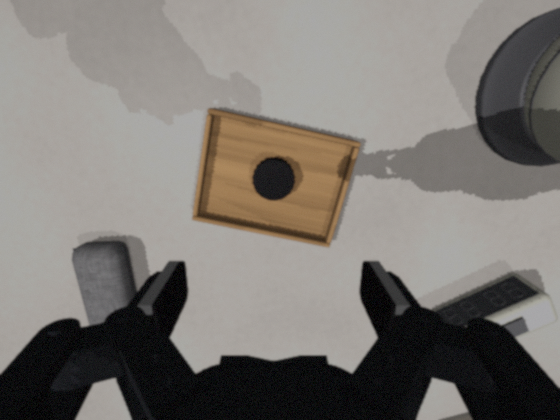

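The cap lies flat mid-tray at (273,178). Now to the ring, with the wrist wound back about 85° for the turn.

>>> play_rows(targets=[{"grip": 0, "linear": [0.6, 2, 3], "delta_rot": [0.04, -0.008, 0.145]}, {"grip": 0, "linear": [1.2, 4, 6], "delta_rot": [0.08, -0.016, 0.29]}, {"grip": 0, "linear": [1.8, 7, 9], "delta_rot": [0.12, -0.024, 0.435]}, {"grip": 0, "linear": [2.5, 10, 10.1], "delta_rot": [0.16, -0.031, 0.58]}, {"grip": 0, "linear": [3.3, 13, 10.1], "delta_rot": [0.2, -0.039, 0.725]}, {"grip": 0, "linear": [4, 16, 10.1], "delta_rot": [0.24, -0.046, 0.87]}, {"grip": 0, "linear": [4.8, 18.5, 10.1], "delta_rot": [0.28, -0.054, 1.015]}, {"grip": 0, "linear": [5.5, 21, 10.1], "delta_rot": [0.32, -0.062, 1.16]}, {"grip": 0, "linear": [6, 23, 10.1], "delta_rot": [0.36, -0.07, 1.305]}, {"grip": 0, "linear": [6.3, 23.9, 10.1], "delta_rot": [0.398, -0.077, 1.45]}])

```text
time: 10.4
ee_pos: [0.5429, 0.0619, 0.308]
tcp_rot: [161.7, 11.1, -118.4]
wrist_force: [-0.5, -0.5, -0.6]
opening: 0.085
grasp_force: 0.0
```

Run:
```python
from h import *
p=bot.camera("wrist"); save(p,"w4.png",k=1.4)
G,az=lensfit(p,np.array([.4975,.1365,.0925]),False)
for t in ("ring_center","ring_line","index_line","lens_front"):
    for d in bot.pinpoint(p,t)[:2]:
        print(t,np.round(d["pixel"],1),round(d["conf"],2), ring_angle(p,G,az,d["pixel"]) if t=="ring_line" else "")
print(pix(p,G+.132*axis_of(az)))
a=axis_of(az); y=np.array([-np.sin(az),np.cos(az),0]); print("index px",pix(p,G+.085*a+.036*y))
togo(G+.15*a,toolR(-a,curR()[:,1])); togo(G+.095*a,toolR(-a,curR()[:,1]))
```

```text
fit [0.4973 0.1361 0.0919] -57.16 6550 2147 0.0026722778549504852
ring_line [290.2 169.6] 0.72 (np.float64(1.9499705229925235), np.float64(3.2116558279139564))
index_line [255.9 223.8] 0.63 
lens_front [275.9 207.9] 0.93 
[274.89492142 208.05783439]
index px [257.75288886 221.95286146]
t 10.65 q [ -2.7  18.1  31.5 115.6  17.5 -67.3] pos [0.5427 0.0599 0.3082] F [0.2 0.  0.2] open 0.0849 gf 0.0
linear cm [-1.5   2.89 -7.73] rot [0.007 0.017 0.004] deg 1.1
t 10.65 q [ -2.7  18.1  31.5 115.6  17.5 -67.3] pos [0.5427 0.0599 0.3082] F [0.2 0.  0.2] open 0.0849 gf 0.0
linear cm [ -2.61   4.62 -12.83] rot [0.007 0.017 0.004] deg 1.1
```

View pics/w4.png

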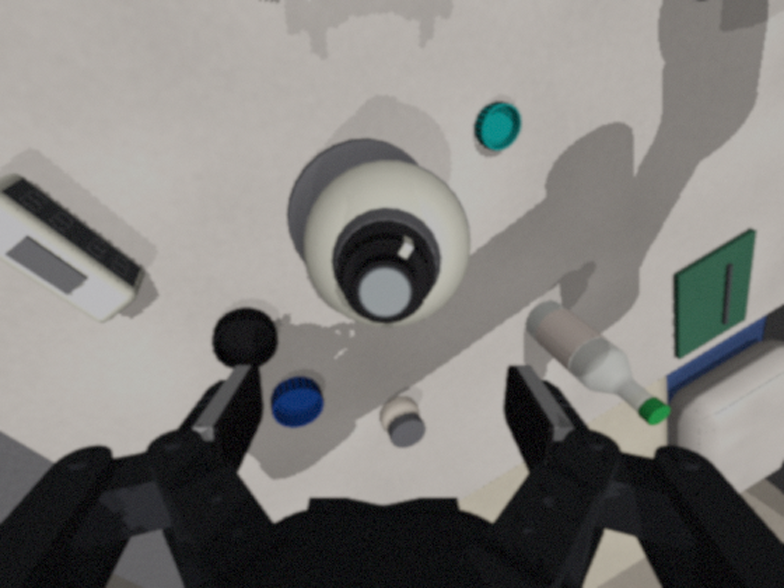

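The lens is bare, with its front at (276,208) as predicted, and the ring line is at about (290,175). I'll get its angle from depth.

```bash
cat >> h.py <<'E'
def lineangle(p,G,az,hs=(.096,.119)):
    C=cloud(p); a=axis_of(az); y=np.array([-np.sin(az),np.cos(az),0]); x=np.cross(y,a)
    q=C-G; h=q@a; qx=q@x; qy=q@y; r=np.hypot(qx,qy)
    m=(h>hs[0])&(h<hs[1])&(r>.0215)&(r<.0325)&(p["color"].min(-1)>75)
    t=np.arctan2(-qx,qy)[m]; t=np.where(t<-1.5,t+2*np.pi,t)
    print("line n",m.sum(),"median",np.median(t).round(3),"sd",t.std().round(3),np.percentile(t,[5,95]).round(2),"h",h[m].mean().round(4),"r",r[m].mean().round(4)); return np.median(t)
E
python3 - <<'E'
from h import *
p=bot.camera("wrist")
for az in(-56.5,-57.3): lineangle(p,np.array([.4975,.1363,.0922]),np.radians(az))
E
```

```text
line n 156 median 3.089 sd 1.153 [-0.04  3.27] h 0.1127 r 0.0273
line n 152 median 3.101 sd 1.166 [-0.04  3.28] h 0.1126 r 0.0271
```

>>> play_rows(force=40, targets=[{"grip": 0, "linear": [-0.9, 1.7, -4.3], "delta_rot": [0.007, 0.017, 0.004]}, {"grip": 0, "linear": [-1.5, 2.9, -7.7], "delta_rot": [0.007, 0.017, 0.004]}, {"grip": 0, "linear": [-2.0, 3.7, -10], "delta_rot": [0.007, 0.017, 0.004]}, {"grip": 0, "linear": [-2.4, 4.3, -11.8], "delta_rot": [0.007, 0.017, 0.004]}, {"grip": 0, "linear": [-2.63, 4.65, -12.9], "delta_rot": [0.007, 0.017, 0.004]}, {"grip": 0, "linear": [-2.63, 4.65, -12.9], "delta_rot": [0.007, 0.017, 0.004]}, {"grip": 0, "linear": [-2.63, 4.65, -12.9], "delta_rot": [0.007, 0.017, 0.004]}])

```text
time: 11.4
ee_pos: [0.5167, 0.1065, 0.1804]
tcp_rot: [160.8, 10.9, -118.9]
wrist_force: [-0.4, -0.5, -0.4]
opening: 0.0854
grasp_force: 0.0
```

Run:
```python
from h import *
G=np.array([.4973,.1363,.0923]);a=axis_of(np.radians(-57.2))
togo(G+.094*a,toolR(-a,curR()[:,1]))
```

```text
t 11.4 q [  1.7  11.5   9.1  99.3  18.7 -63.3] pos [0.5167 0.1065 0.1804] F [-0.4 -0.5 -0.4] open 0.0854 gf 0.0
linear cm [-0.03  0.02 -0.09] rot [-0.     0.001  0.   ] deg 0.1
```

>>> play_rows(force=40, targets=[{"grip": 50, "linear": [0, 0, -0.05], "delta_rot": [0, 0, 0]}, {"grip": 255, "linear": [0, 0, -0.05], "delta_rot": [0, 0, 0]}, {"grip": 255, "linear": [0, 0, -0.05], "delta_rot": [0, 0, 0]}, {"grip": 255, "linear": [0, 0, -0.05], "delta_rot": [0, 0, 0]}, {"grip": 255, "linear": [0, 0, -0.05], "delta_rot": [0, 0, 0]}])

```text
time: 11.9
ee_pos: [0.5164, 0.1069, 0.1798]
tcp_rot: [160.7, 10.9, -118.8]
wrist_force: [-2.6, -0.8, 6.2]
opening: 0.0565
grasp_force: 42.2
```

>>> play_rows(targets=[{"grip": 255, "linear": [0, 0, 0], "delta_rot": [-0.024, 0.038, -0.111]}, {"grip": 255, "linear": [0, 0, 0], "delta_rot": [-0.049, 0.076, -0.223]}, {"grip": 255, "linear": [0, 0, 0], "delta_rot": [-0.073, 0.113, -0.334]}, {"grip": 255, "linear": [0, 0, 0], "delta_rot": [-0.097, 0.151, -0.445]}, {"grip": 255, "linear": [0, 0, 0], "delta_rot": [-0.122, 0.189, -0.556]}, {"grip": 255, "linear": [0, 0, 0], "delta_rot": [-0.146, 0.227, -0.667]}, {"grip": 255, "linear": [0, 0, 0], "delta_rot": [-0.171, 0.265, -0.779]}, {"grip": 255, "linear": [0, 0, 0], "delta_rot": [-0.195, 0.302, -0.89]}, {"grip": 255, "linear": [0, 0, 0], "delta_rot": [-0.219, 0.34, -1.001]}, {"grip": 255, "linear": [0, 0, 0], "delta_rot": [-0.244, 0.378, -1.113]}])

```text
time: 12.9
ee_pos: [0.5161, 0.107, 0.1799]
tcp_rot: [162.5, -13.6, 176.1]
wrist_force: [-4.9, 1.1, 7.4]
opening: 0.0566
grasp_force: 42.3
```

Run:
```python
from h import *
G=np.array([.4973,.1363,.0923]);a=axis_of(np.radians(-57.2))
togo(G+.0935*a,toolR(-a,curR()[:,1])); print(bot.get_obs()["torque"])
p=bot.camera("wrist"); lineangle(p,G,np.radians(-57.2)); save(p,"w5.png",(180,120,380,300),3.5)
```

```text
t 12.9 q [ 1.7 11.5  9.  99.3 18.8  5.8] pos [0.5161 0.107  0.1799] F [-4.9  1.1  7.4] open 0.0566 gf 42.3
linear cm [ 0.02 -0.02 -0.09] rot [-0.001 -0.     0.   ] deg 0.1
[0.11756081 0.97801305 0.53369778]
line n 505 median 1.948 sd 0.731 [1.23 4.37] h 0.1112 r 0.0275
```

View pics/w5.png

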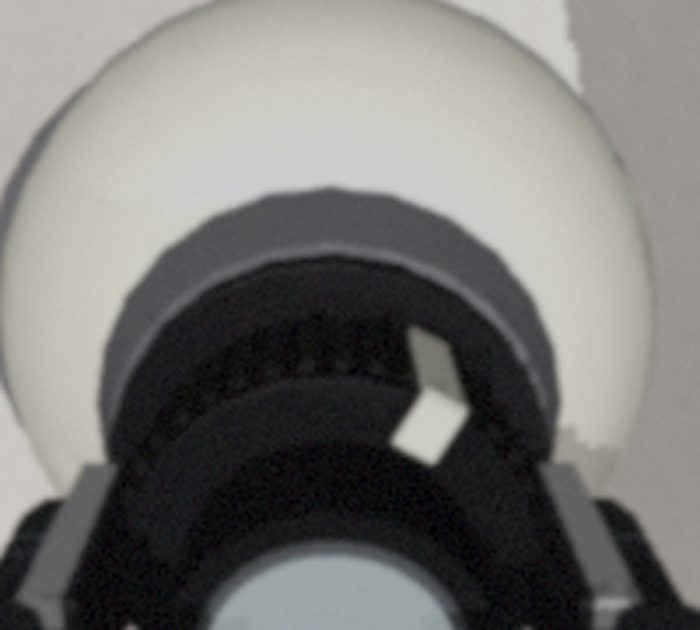

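The close view shows the line clearly: its top-edge middle is at about (309,233) and its lower end at about (301,214).

```bash
cat >> h.py <<'E'
def line2(p,G,az,t0):
    """fit the ring angle by projecting the white line's patch on bright, unsaturated pixels near t0"""
    a=axis_of(az); y=np.array([-np.sin(az),np.cos(az),0]); x=np.cross(y,a)
    best=[]
    g=p["color"].astype(float).min(-1)
    for t in np.arange(t0-.5,t0+.5,.01):
        v=[]
        for r in np.linspace(.0225,.0285,7):
            for w in np.linspace(-.0028,.0028,7):
                tt=t+w/r; X=G+.114*a+r*(np.cos(tt)*y-np.sin(tt)*x); u=pix(p,X); 
                if 0<=u[0]<559 and 0<=u[1]<419: v.append(g[int(round(u[1])),int(round(u[0]))])
        best.append((np.mean(v) if v else 0,t))
    best=np.array(best); w=np.clip(best[:,0]-best[:,0].max()*.75,0,None); print("line2",(w@best[:,1]/w.sum()).round(3),"peak",best[best[:,0].argmax()].round(3)); return w@best[:,1]/w.sum()
E
python3 - <<'E'
from h import *
p=bot.camera("wrist"); az=np.radians(-57.2)
G=np.array([.4973,.1363,.0923])
print(ring_angle(p,G,az,np.array([309.1,233.4]),.114),ring_angle(p,G,az,np.array([301.1,214.3]),.09))
G,az=lensfit(p,G,False)
print(ring_angle(p,G,az,np.array([309.1,233.4]),.114),ring_angle(p,G,az,np.array([301.1,214.3]),.09))
line2(p,np.array([.4973,.1363,.0923]),np.radians(-57.2),1.8)
E
```

```text
(np.float64(1.813807303338663), np.float64(1.9198599299649821)) (np.float64(1.1103548957608522), np.float64(1.9713356678339164))
fit [0.4984 0.1356 0.0926] -59.06 15660 12593 0.0964583761826282
(np.float64(3.5269265918146218), np.float64(1.9174087043521757)) (np.float64(2.638556160807876), np.float64(1.9762381190595293))
line2 1.938 peak [186.286   1.93 ]
```

>>> play_rows(targets=[{"grip": 255, "linear": [0, 0, 0], "delta_rot": [-0.024, 0.038, -0.111]}, {"grip": 255, "linear": [0, 0, 0], "delta_rot": [-0.049, 0.076, -0.223]}, {"grip": 255, "linear": [0, 0, 0], "delta_rot": [-0.073, 0.113, -0.334]}, {"grip": 255, "linear": [0, 0, 0], "delta_rot": [-0.097, 0.151, -0.445]}, {"grip": 255, "linear": [0, 0, 0], "delta_rot": [-0.122, 0.189, -0.556]}, {"grip": 255, "linear": [0, 0, 0], "delta_rot": [-0.146, 0.227, -0.667]}, {"grip": 255, "linear": [0, 0, 0], "delta_rot": [-0.171, 0.265, -0.779]}, {"grip": 255, "linear": [0, 0, 0], "delta_rot": [-0.195, 0.302, -0.89]}, {"grip": 255, "linear": [0, 0, 0], "delta_rot": [-0.219, 0.34, -1.001]}, {"grip": 255, "linear": [0, 0, 0], "delta_rot": [-0.244, 0.378, -1.113]}])

```text
time: 14.0
ee_pos: [0.5161, 0.1075, 0.18]
tcp_rot: [-173.1, -21.0, 103.9]
wrist_force: [-4.0, 2.9, 6.9]
opening: 0.0567
grasp_force: 42.3
```

>>> play_rows(targets=[{"grip": 255, "linear": [0, 0, 0], "delta_rot": [-0.024, 0.038, -0.111]}, {"grip": 255, "linear": [0, 0, 0], "delta_rot": [-0.049, 0.076, -0.223]}, {"grip": 255, "linear": [0, 0, 0], "delta_rot": [-0.073, 0.113, -0.334]}, {"grip": 255, "linear": [0, 0, 0], "delta_rot": [-0.097, 0.151, -0.445]}, {"grip": 255, "linear": [0, 0, 0], "delta_rot": [-0.122, 0.189, -0.556]}, {"grip": 255, "linear": [0, 0, 0], "delta_rot": [-0.142, 0.221, -0.649]}, {"grip": 255, "linear": [0, 0, 0], "delta_rot": [-0.142, 0.221, -0.649]}])

```text
time: 14.7
ee_pos: [0.5163, 0.1077, 0.1797]
tcp_rot: [-161.1, -11.7, 63.2]
wrist_force: [-2.1, 4.0, 4.6]
opening: 0.0567
grasp_force: 42.1
```

Run:
```python
from h import *
G=np.array([.4973,.1363,.0923]);az=np.radians(-57.2);a=axis_of(az)
togo(G+.0935*a,toolR(-a,curR()[:,1])); print(bot.get_obs()["torque"].round(2))
p=bot.camera("wrist"); line2(p,G,az,0.0); save(p,"w6.png",(180,120,380,300),3.5)
d=bot.pinpoint(p,"index_line"); print([(x["pixel"],x["conf"]) for x in d[:2]],pix(p,G+.085*a+.036*np.array([-np.sin(az),np.cos(az),0])))
t=bot.camera("top"); globe(("top",),G)
```

```text
t 14.7 q [  1.7  11.6   9.1  99.3  18.8 114.6] pos [0.5163 0.1077 0.1797] F [-2.1  4.   4.6] open 0.0567 gf 42.1
linear cm [-0.01 -0.08 -0.07] rot [-0.002 -0.001  0.   ] deg 0.1
[ 0.96  0.77 -0.09]
line2 0.019 peak [1.53286e+02 2.00000e-02]
[([309.0, 205.1], 0.63)] [308.9827941  204.13196479]
top globe [0.4971 0.1359 0.0925] 632 rms 0.0018
```

View pics/w6.png

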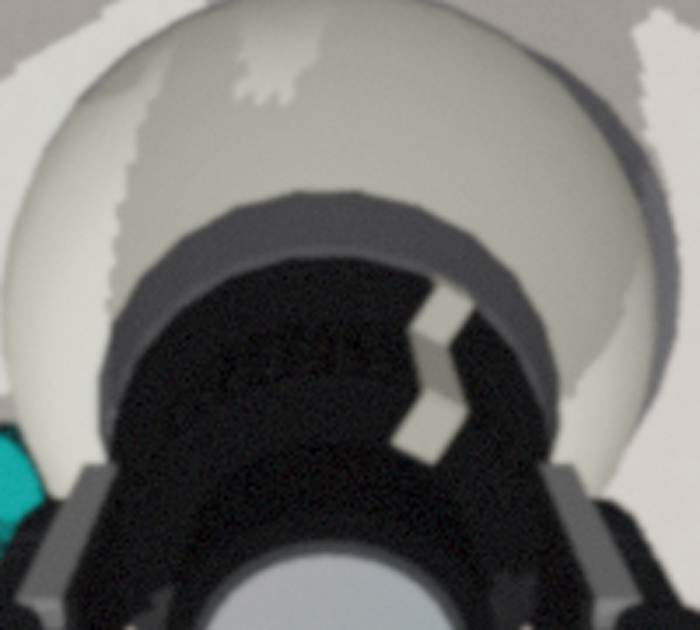

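The ring line now runs straight into the index line at about (303,210). Pressing down along the axis.

>>> play_rows(targets=[{"grip": 255, "linear": [-0.02, 0.03, -0.09], "delta_rot": [0, 0, 0]}, {"grip": 255, "linear": [-0.04, 0.06, -0.19], "delta_rot": [0, 0, 0]}, {"grip": 255, "linear": [-0.06, 0.09, -0.28], "delta_rot": [0, 0, 0]}, {"grip": 255, "linear": [-0.08, 0.13, -0.37], "delta_rot": [0, 0, 0]}, {"grip": 255, "linear": [-0.09, 0.14, -0.42], "delta_rot": [0, 0, 0]}, {"grip": 255, "linear": [-0.09, 0.14, -0.42], "delta_rot": [0, 0, 0]}])

```text
time: 15.5
ee_pos: [0.5157, 0.1087, 0.1767]
tcp_rot: [-161.2, -11.7, 63.4]
wrist_force: [-2.3, 0.8, 13.3]
opening: 0.0564
grasp_force: 43.0
```

>>> play_rows(targets=[{"grip": 255, "linear": [-0.02, 0.03, -0.09], "delta_rot": [0, 0, 0]}, {"grip": 255, "linear": [-0.04, 0.06, -0.18], "delta_rot": [0, 0, 0]}, {"grip": 255, "linear": [-0.04, 0.06, -0.18], "delta_rot": [0, 0, 0]}])

```text
time: 15.8
ee_pos: [0.5158, 0.1088, 0.1766]
tcp_rot: [-161.4, -11.8, 63.4]
wrist_force: [-3.6, -5.2, 23.4]
opening: 0.0565
grasp_force: 44.2
```

Run:
```python
from h import *
G=np.array([.4972,.1361,.0924]);az=np.radians(-57.2);a=axis_of(az)
togo(G+.09*a,toolR(-a,curR()[:,1]))
p=bot.camera("wrist"); save(p,"w7.png",(180,120,380,300),3.5)
C=cloud(p); q=C-G; h=q@a; r=np.linalg.norm(q-h[...,None]*a,axis=-1)
m=(r>.0225)&(r<.027)&(h>.1)&(h<.122)&(np.arange(560)[None,:]>210)&(np.arange(560)[None,:]<335)&(np.arange(420)[:,None]<255)
print("ring top h",np.median(h[m]),m.sum()); b=(r<.017)&(h>.12)&(h<.14); print("front h",np.median(h[b]),b.sum())
```

```text
t 15.8 q [  1.9  11.2   8.3  98.6  18.8 114.6] pos [0.5158 0.1088 0.1766] F [-3.6 -5.2 23.4] open 0.0565 gf 44.2
linear cm [-0.03 -0.11 -0.07] rot [-0.001  0.004  0.001] deg 0.2
ring top h 0.10970462292123347 915
front h 0.13278008783259782 4746
```

View pics/w7.png

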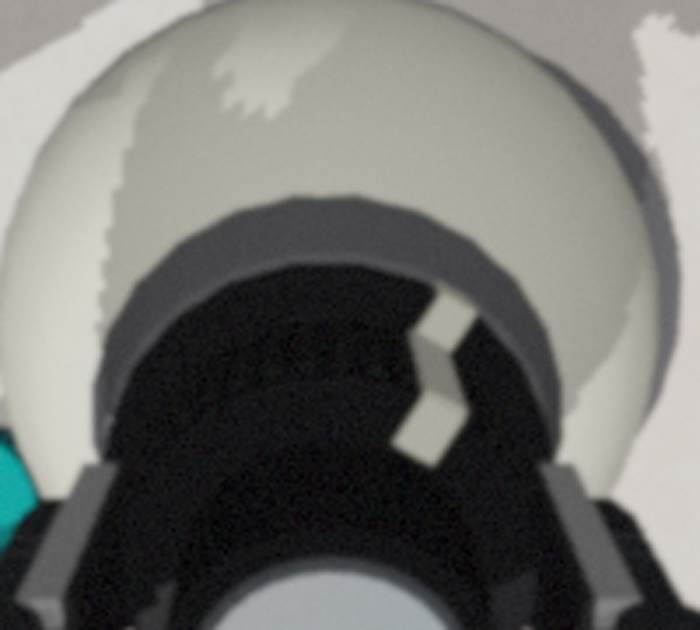

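The ring top is now at h ≈ 110 and the ring stops dead under load, so it is home. I'll ease the load, open, and retreat along the axis.

>>> play_rows(targets=[{"grip": 255, "linear": [0.03, -0.05, 0.15], "delta_rot": [0, 0, 0]}, {"grip": 100, "linear": [0.03, -0.05, 0.15], "delta_rot": [0, 0, 0]}, {"grip": 40, "linear": [0.03, -0.05, 0.15], "delta_rot": [0, 0, 0]}, {"grip": 0, "linear": [0.03, -0.05, 0.15], "delta_rot": [0, 0, 0]}, {"grip": 0, "linear": [0.03, -0.05, 0.15], "delta_rot": [0, 0, 0]}, {"grip": 0, "linear": [0.25, -0.35, 1.1], "delta_rot": [0, 0, 0]}, {"grip": 0, "linear": [0.8, -1.25, 3.7], "delta_rot": [0, 0, 0]}, {"grip": 0, "linear": [1.6, -2.5, 7.4], "delta_rot": [0, 0, 0]}, {"grip": 0, "linear": [2.4, -3.8, 11.1], "delta_rot": [0, 0, 0]}, {"grip": 0, "linear": [2.4, -3.8, 11.1], "delta_rot": [0, 0, 0]}])

```text
time: 16.85
ee_pos: [0.5407, 0.0695, 0.2889]
tcp_rot: [-161.6, -11.8, 63.4]
wrist_force: [0.4, 0.3, -0.2]
opening: 0.0853
grasp_force: 0.0
```

Run:
```python
from h import *
G=np.array([.4972,.1361,.0924]);az=np.radians(-57.2);a=axis_of(az)
p=bot.camera("wrist"); G,az=lensfit(p,G,False); a=axis_of(az); line2(p,G-.004*a,az,0)
C=cloud(p); q=C-G; h=q@a; r=np.linalg.norm(q-h[...,None]*a,axis=-1)
m=(r>.0225)&(r<.027)&(h>.1)&(h<.122); b=(r<.017)&(h>.12)&(h<.14)
print("ring top",np.median(h[m]),m.sum(),"front",np.median(h[b]))
print(bot.get_obs()["wrist_force"].round(1),bot.get_obs()["time"]); save(p,"w8.png",(220,150,340,250),5)
s=bot.camera("top"); print([(d["box"],d["conf"]) for d in bot.search_frame(s,"cap")])
```

```text
fit [0.4972 0.1356 0.0913] -55.97 7179 2370 0.004045720737072617
line2 0.016 peak [1.29429e+02 3.00000e-02]
ring top 0.1107980426161449 624 front 0.133657977886497
[-0.6 -0.1 -0.4] 16.9
[([215.4, 165.9, 239.2, 186.5], 0.96), ([174.7, 160.5, 201.0, 184.5], 0.9), ([236.6, 290.2, 254.2, 302.7], 0.78), ([349.8, 237.0, 361.6, 257.2], 0.48)]
```

View pics/w8.png

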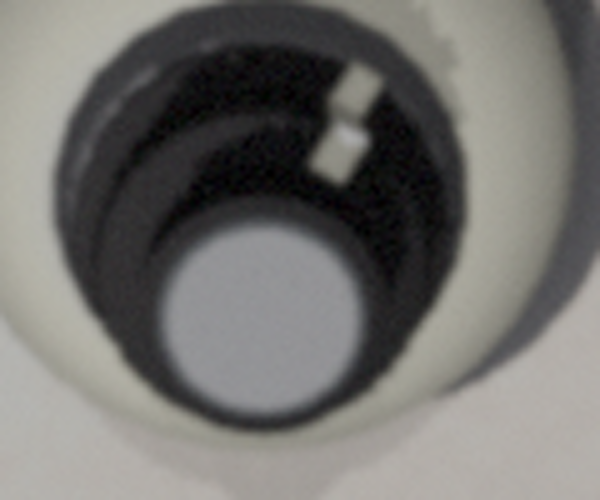

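The lines meet, the front-to-ring gap of 22.9 mm matches the home position (22, against 18 raised), and the cap is still in the tray. Handing in.

```bash
python3 -c "
from workcell import bot
print(bot.job_done())"
```

```text
the job is handed in; nothing more can be done
None
```

I handed the job in at about 17 s: the cap lies flat in the tray, the focus ring is on its index line and pressed home, and the projector and bystanders were left in place. The hand-in gave no verdict.

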